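# Load the driver carousel and hold its index plunger out

### The job

Move the two loose drivers from the wooden block into the two empty tubes of the driver carousel, either driver in either tube, tip down and seated right down on the tube rim, and let go of them. Then take the knob of the carousel's sprung index plunger, pull it fully back out of its seat hole and keep holding it there so that I can turn the carousel: finish while still holding the knob. Leave the other things on the bench where they are.

Things in the scene. Friction and masses are not known exactly. Their poses are not given: they have to be found in the camera images.
- deck: Driver carousel, fixed, not turning. Origin on the bench under the centre of its aluminium disc (156 mm across, top 66 high). On it stand three tubes (28 outside, 19 inside, 53 deep, rims 122 high): two empty at 48 along +y and -y, a third at 52 along +x with a wooden stub to 162 high. On -x, facing the robot: a bit rack to 88 high at 50, the plunger's bracket (36 wide, 74 high) at 93 to 107.
- tube_left (a point): Centre of the mouth of the empty tube on the carousel's +y side, at rim height (122 mm above the bench). Axes as the carousel's.
- tube_right (a point): Centre of the mouth of the empty tube on the carousel's -y side, at rim height (122 mm above the bench). Axes as the carousel's.
- knob (a point): Middle of the black pull knob's grip, on the plunger's level axis, 50 mm above the bench; at home 140 from the disc's centre along the carousel's -x. Axes as the carousel's; it pulls out along -x and this point moves with it. Knob: cylinder 24 across, 28 long, flange 31 across, 5 thick on its outer end; 19 mm of bare pin (9 thick) between knob and bracket. Bench free below and beside it.
- plunger (a joint): Travel of the plunger in m: 0 home (pin 9 mm deep in the seat hole in the disc's rim), 0.016 fully back against its stop. A spring pulls it home: about 3 N at home, 9 N fully back; it returns when let go.
- block: Wooden block, fixed, 56 x 130 x 60 high; origin at the centre of its underside, long side along its y. Two holes 15 across and 54 deep, 40 mm along +y and -y of its centre, hold the two loose drivers at the start.
- driver_a_grip (a point): Grip centre of one loose driver, half-way up its handle, 90 mm above its tip; z points up along it. Shaft 8 across, 50 long, tip down; handle 80 long: collar 29 across (its underside, the shoulder, lies 40 below this point), round grip 20 across, cap 22. At the start it stands in the block, this point 100 above the bench; seated in a tube, shoulder on the rim, this point is 40 above the rim.
- driver_b_grip (a point): The same point of the other loose driver, of the same shape, in the block's other hole.
- driver_a: The first loose driver, 60 g or so; origin at its tip, z along it towards the handle.
- driver_b: The second loose driver; origin at its tip, z along it towards the handle.
- phone: Bystander to be left where it is: an opened phone, 150 x 74 x 8, lying flat (sizes in mm); origin under its centre.
- meter: Bystander to be left where it is: an orange multimeter, 150 x 80 x 48 (sizes in mm); origin under its centre.
- cleaner: Bystander to be left where it is: a clear bottle, 52 across, 130 tall (sizes in mm); origin under its centre.
- flux_jar: Bystander to be left where it is: a small amber jar, 44 across, 36 tall, near the middle (sizes in mm); origin under its centre.
- tape: Bystander to be left where it is: a roll of tape, 70 across, 18 tall (sizes in mm); origin under its centre.
- screw_tray: Bystander to be left where it is: a grey divided tray, 100 x 140 x 22 (sizes in mm); origin under its centre.
- spool: Bystander to be left where it is: a solder spool, 52 across, 38 tall (sizes in mm); origin under its centre.
Mind the look-alikes: they are no part of the job. Leave any orange look-alike of the driver_a alone. What is shaped like the deck but blue is not meant.

How it is judged (in metres and radians):
On the way, in this order (a step that is already met when the one before it is completed fails the run):
1. both drivers stand seated in the two empty tubes, let go, with the plunger home ((((horizontal distance between driver_a_grip and tube_left below 0.01 m and z of driver_a_grip in the frame of tube_left between 0.035 and 0.044 m and angle between driver_a_grip's own z axis and vertical below 0.15 rad) and (horizontal distance between driver_b_grip and tube_right below 0.01 m and z of driver_b_grip in the frame of tube_right between 0.035 and 0.044 m and angle between driver_b_grip's own z axis and vertical below 0.15 rad)) or ((horizontal distance between driver_a_grip and tube_right below 0.01 m and z of driver_a_grip in the frame of tube_right between 0.035 and 0.044 m and angle between driver_a_grip's own z axis and vertical below 0.15 rad) and (horizontal distance between driver_b_grip and tube_left below 0.01 m and z of driver_b_grip in the frame of tube_left between 0.035 and 0.044 m and angle between driver_b_grip's own z axis and vertical below 0.15 rad))) and contact force between the fingers and driver_a below 0.3 N and contact force between the fingers and driver_b below 0.3 N and value of joint plunger below 0.003 m), for 0.2 s.
2. the plunger is pulled fully back and held by the fingers (value of joint plunger above 0.0125 m and contact force between the fingers and plunger above 1 N), for 0.5 s.
At the end, for the whole second after the job is handed in: Each empty tube holds one driver, untouched, shoulder on the rim (grip centre 35 to 44 mm above the rim, within 10 mm of its axis, tilt under 0.15 rad), while the fingers hold the plunger back more than 12.5 of its 16 mm, pressing it with over 1 N (all of step 2 and (((horizontal distance between driver_a_grip and tube_left below 0.01 m and z of driver_a_grip in the frame of tube_left between 0.035 and 0.044 m and angle between driver_a_grip's own z axis and vertical below 0.15 rad) and (horizontal distance between driver_b_grip and tube_right below 0.01 m and z of driver_b_grip in the frame of tube_right between 0.035 and 0.044 m and angle between driver_b_grip's own z axis and vertical below 0.15 rad)) or ((horizontal distance between driver_a_grip and tube_right below 0.01 m and z of driver_a_grip in the frame of tube_right between 0.035 and 0.044 m and angle between driver_a_grip's own z axis and vertical below 0.15 rad) and (horizontal distance between driver_b_grip and tube_left below 0.01 m and z of driver_b_grip in the frame of tube_left between 0.035 and 0.044 m and angle between driver_b_grip's own z axis and vertical below 0.15 rad))) and contact force between the fingers and driver_a below 0.3 N and contact force between the fingers and driver_b below 0.3 N); the arm keeps its last pose, push and grip.
It fails at once if a bystander is pushed more than 30 mm or tipped over (distance of any of phone, meter, cleaner, flux_jar, tape, screw_tray, spool from where it was at the start of the episode above 0.03 m or angle between any of phone, meter, cleaner, flux_jar, tape, screw_tray, spool's own z axis and vertical above 0.6 rad).
It also fails if it takes over 72 s, if anything falls off the work surface, if the arm or the gripper's body presses on something with over 40 N, if the wrist force passes 120 N, or if a joint passes its speed limit or range.

### The arm

A 7-joint arm with a two-finger parallel gripper is mounted at the origin on the work surface. World frame = base frame: x ahead of the robot, y to its left, z up, the work surface at z = 0. Lengths are in mm, angles in rad, forces in N, time in s.
With the tool pointing down it reaches from about 425 to 1025 mm from the base axis. Payload 9.4 kg.
Tool frame: the origin (TCP) lies midway between the tips of the shut fingers; the grasp point (between the pads) lies r.tcp_to_grasp behind it (r.tcp_to_grasp is the distance from the TCP to the grasp point, in mm); z points along the fingers, x is the direction in which the jaws open and shut, and the axes are right-handed (so a half turn about z gives the same grasp; the last joint's range is limited). The gripper opens to 93 mm and grips with 3 to 60 N. Pads are 15 mm wide; open, the fingers measure 128 mm over their backs; the gripper's body (75 mm by 188 mm) begins 65 mm behind the grasp point.
Start: joints at [1.21, 0.599, -0.003, 1.599, 0.002, 0.943, -0.08], TCP at [202.994, -696.001, 218.618] pointing down, gripper open.
Joint ranges: [-2.57, 2.57], [-0.35, 1.97], [-1.29, 1.29], [0.11, 2.56], [-1.05, 4.19], [0.11, 1.86], [-2.63, 2.63]. Speed limits (rad/s): [2.22, 2.22, 3.01, 3.01, 3.14, 3.14, 3.14].

### API

Orientations are given as a rotation vector (axis times angle).
In Python, from bench import r gives the robot as it stands.
- The arm moves only by the tool send_rows, never from a script. Its argument "deltas" is a list of rows, each an object with "delta_rot": the turn, a rotation vector about the tool's x, y, z in units of 6 degrees (1.0 is 6 degrees), a list of three; "travel": the shift along the tool's x, y, z in m, a list of three; "claw": the gripper command: -1 is fully open, 1 is shut, values between are in proportion. A call has exactly 5 rows; each row shifts and turns the commanded pose from where the row before left it, along the tool's axes as they then stand; what a row does not reach is not made up. A row lasts 1/12 s, in which the tool goes at most 41.7 mm and 7.16 degrees, less where a joint would pass 70% of its speed; a pose out of reach is approached as far as the arm can. A call is refused whole if a number of a shift passes 0.0417 or a number of a turn 1, either way. A call with a gripper value outside its range is refused whole. The fingers move at their own pace and stop on an object; the grip force is fixed at half the most. Time passes only in rows, so rows that do not move let the fingers close, or fill a call up. It gives the time, the measured TCP pose, the force and the opening at its end, in the units of the state.
- r.get_obs(): the state, without advancing time (a new reading comes with each control period).
- r.camera(name): name is "side" or "top"; returns the picture (420x560x3 uint8, red, green, blue); there is no depth.
- r.camera_info(name): a dict with "intrinsics" (3x3 intrinsics, pixels), "world_to_cam" (4x4, takes a point from world to camera coordinates). Camera axes: x right, y up, looking along -z (the intrinsics and any distortion apply to the point x, -y, -z); pixel columns grow to the right and rows downward; lengths in mm; the calibration is good to about 2 mm. A picture is of the moment at which its call begins. camera_info takes no time and is no camera call.
- r.finish_job(): hands the job in, once; it reports no verdict.
The state is a dict: "clock": time; "q": joint angles; "joint_vel": joint speeds; "tau": joint torques, N m; "tool_pos": TCP position; "orientation": TCP orientation; "force": force on the tool from outside, world axes, zero at the start; "wrist_torque": the same for the moment, N m; "gripper_width": finger opening in mm.
Only numpy, scipy, OpenCV 4.12 (cv2) and the standard library are available. Lean on these libraries where they do the work, as an engineer would, in place of code of your own. Each camera call takes 0.05 s, during which the arm holds its last target.

## Working session

There is one attempt and no reset: what is moved stays moved. The work goes in short steps, Python scripts to look and compute and a tool call to move; the robot and the scene stay as the last step left them, time stands still between calls to the robot, and variables do not carry over. Pictures are saved under pics/ and viewed, and the job is handed in when it is done.

Besides the shell and the picture viewer there is one more tool, called after ">>>" as a command line: name --argument value ..., lists and objects as JSON in quotes. send_rows: Moves the arm, as the interface text tells. Its arguments: {"type":"object","properties":{"deltas":{"type":"array","items":{"type":"object","properties":{"delta_rot":{"type":"array","items":{"type":"number"}},"travel":{"type":"array","items":{"type":"number"}},"claw":{"type":"number"}}}}},"required":["deltas"]}

```bash
ls; mkdir -p pics
python3 - <<'E'
from bench import r
import cv2,json
print(r.get_obs()); print(r.tcp_to_grasp)
for n in("side","top"):
    i=r.camera(n); cv2.imwrite(f"pics/{n}0.png",i[:,:,::-1]); print(n,r.camera_info(n))
E
```

```text
pics
{'clock': 0.0, 'q': array([ 1.21032079,  0.60011679, -0.00256629,  1.60013451,  0.00180757,
        0.94289881, -0.07979788]), 'joint_vel': array([-2.39250963e-03, -8.32484640e-05, -6.12343379e-04, -2.02225341e-03,
        3.13121785e-04, -1.05869928e-03,  1.04002203e-03]), 'tau': array([-7.12865312e-04, -7.65075445e+01,  1.49657674e+00, -2.52357656e+01,
       -5.23937470e-02,  1.67334813e-02,  2.05680321e-04]), 'tool_pos': array([ 202.84284536, -695.53118433,  217.76401247]), 'orientation': array([-2.51267862e+00,  1.88438032e+00,  2.07433491e-03]), 'force': array([ 0.32373976, -0.42546037,  0.20419739]), 'wrist_torque': array([0.01687322, 0.03385897, 0.01341899]), 'gripper_width': 93.28700987003204}
18.8
side {'intrinsics': array([[476.62142016,   0.        , 276.5346141 ],
       [  0.        , 476.62142016, 200.24006442],
       [  0.        ,   0.        ,   1.        ]]), 'world_to_cam': array([[-9.84593643e-01, -1.74454823e-01,  1.18689934e-02,
         4.66107676e+02],
       [ 1.38193806e-01, -7.34760657e-01,  6.64100330e-01,
        -1.43137883e+02],
       [-1.07134636e-01,  6.55509185e-01,  7.47549248e-01,
        -1.17580818e+03],
       [ 0.00000000e+00,  0.00000000e+00,  0.00000000e+00,
         1.00000000e+00]])}
top {'intrinsics': array([[396.32817616,   0.        , 274.66168046],
       [  0.        , 396.32817616, 214.21986731],
       [  0.        ,   0.        ,   1.        ]]), 'world_to_cam': array([[-2.74640200e-02, -9.99507185e-01, -1.52024300e-02,
         6.92600681e-01],
       [ 9.84367109e-01, -2.96885831e-02,  1.73608704e-01,
        -5.04596027e+02],
       [-1.73974486e-01, -1.01967791e-02,  9.84697367e-01,
        -1.03056221e+03],
       [ 0.00000000e+00,  0.00000000e+00,  0.00000000e+00,
         1.00000000e+00]])}
```

View pics/side0.png

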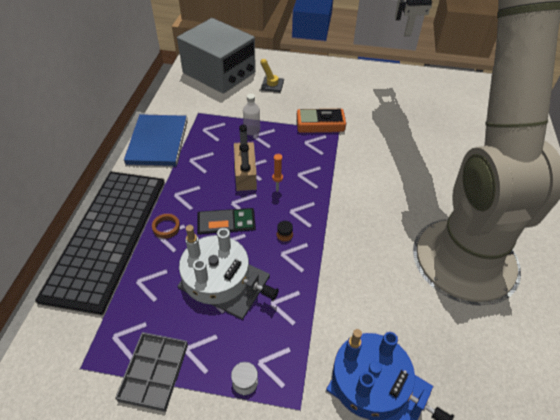

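View pics/top0.png

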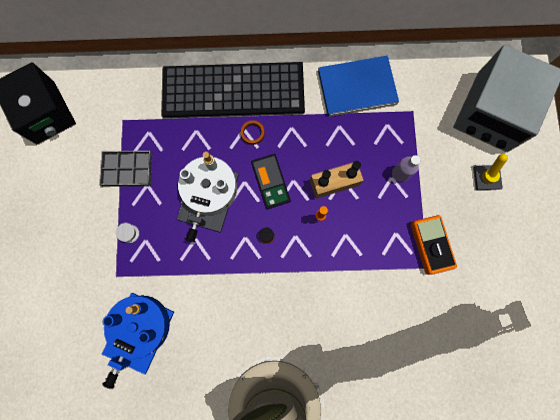

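Candidates for drivers: two black ones in the wooden block (top view (324,182) and (351,173)), an orange look-alike at (321,213), and a yellow stick at (500,165). The black two match. Carousels: the aluminium one at (207,184) is the one meant. The blue one at (135,325) is not. Next, close crops.

Run:
```python
import cv2,numpy as np
s=cv2.imread("pics/side0.png");t=cv2.imread("pics/top0.png")
def c(i,x,y,w,h,k,n): cv2.imwrite(n,cv2.resize(i[y:y+h,x:x+w],None,fx=k,fy=k,interpolation=cv2.INTER_CUBIC))
c(t,160,140,100,110,5,"pics/t_deck.png");c(t,300,150,70,80,7,"pics/t_blk.png")
c(s,170,215,120,110,5,"pics/s_deck.png");c(s,220,115,80,90,6,"pics/s_blk.png")
```

```text
(no output)
```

View pics/t_deck.png

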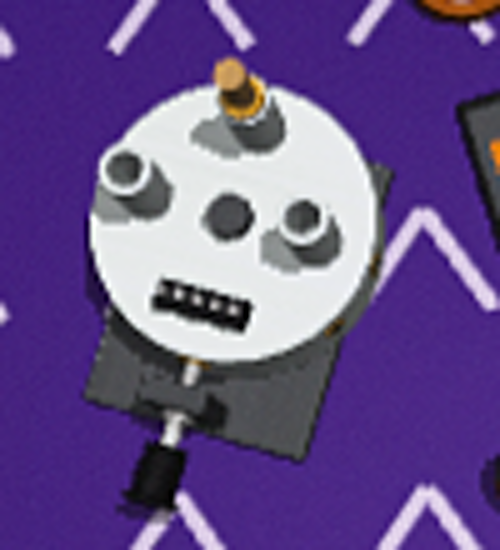

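View pics/t_blk.png

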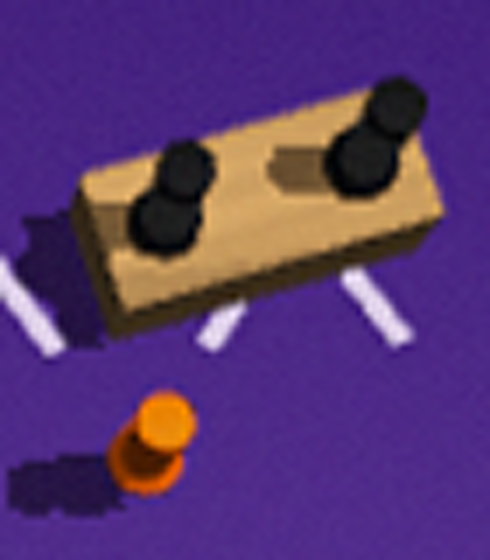

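View pics/s_deck.png

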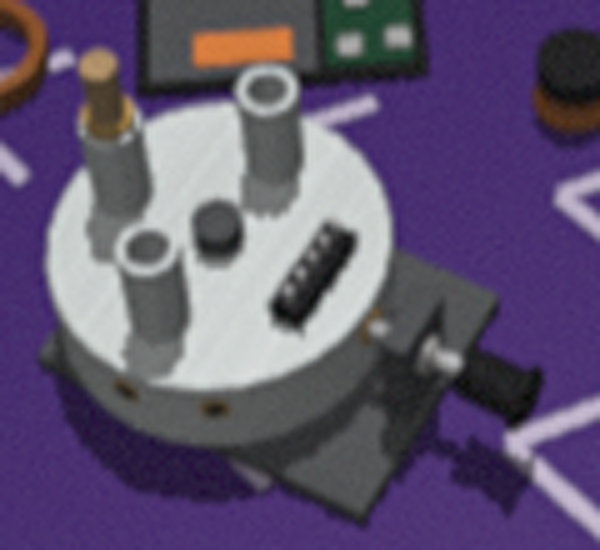

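View pics/s_blk.png

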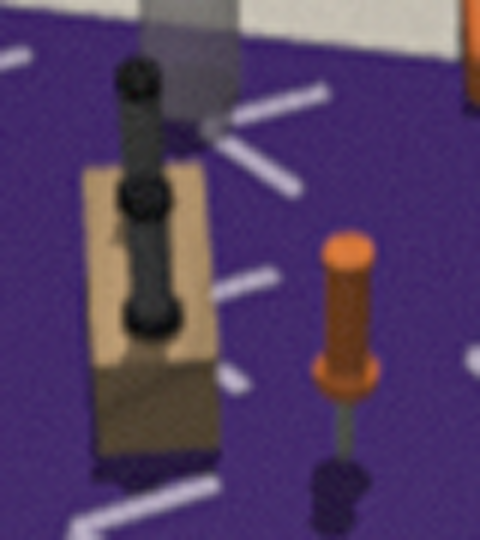

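```bash
cat > h.py <<'E'
import numpy as np
from bench import r
I={n:r.camera_info(n) for n in("side","top")}
def ray(n,u,v):
    K=I[n]["intrinsics"];W=I[n]["world_to_cam"];R,t=W[:3,:3],W[:3,3]
    d=np.linalg.solve(K,[u,v,1.]);d=R.T@(d*[1,-1,-1]);return -R.T@t,d/np.linalg.norm(d)
def onz(n,u,v,z):
    o,d=ray(n,u,v);return (o+d*(z-o[2])/d[2])
def tri(pt,ps):
    A=np.zeros((3,3));b=np.zeros(3)
    for n,p in(("top",pt),("side",ps)):
        o,d=ray(n,*p);M=np.eye(3)-np.outer(d,d);A+=M;b+=M@o
    return np.linalg.solve(A,b)
def proj(n,P):
    K=I[n]["intrinsics"];W=I[n]["world_to_cam"];c=W[:3,:3]@np.array(P,float)+W[:3,3];c=c*[1,-1,-1];q=K@c;return q[:2]/q[2]
E
python3 - <<'E'
from h import *
np.set_printoptions(precision=1,suppress=True)
for nm,pt,ps,z in(("capL",(326.7,174.6),(243.8,147.5),140),("capR",(356.7,165.4),(243.2,128),140),("tubL",(185.2,174.2),(200,265),122),("tubR",(220.4,184),(223.4,233),122),("stub",(206,154.8),(189.8,228),162)):
    print(nm,onz("top",*pt,z),onz("side",*ps,z),tri(pt,ps))
for p in ((323.6,181.4),(351.6,172.9)): print("collar",onz("top",*p,62))
print("knob approx",onz("top",191.8,235,55)); print("hub",onz("top",205.8,183.2,70),onz("side",213.6,260,76))
E
```

```text
capL [ 584.3 -147.9  140. ] [ 586.  -142.9  140. ] [ 586.7 -148.7  134.4]
capR [ 605.8 -224.3  140. ] [ 604.6 -218.4  140. ] [ 607.  -225.5  134. ]
tubL [601.8 212.  122. ] [601.2 215.  122. ] [602.5 212.8 118.7]
tubR [573.1 121.6 122. ] [573.7 123.  122. ] [573.8 121.9 120.4]
stub [638.4 151.2 162. ] [637.4 152.6 162. ] [638.4 151.4 160.6]
collar [ 587.2 -148.6   62. ]
collar [ 608.5 -225.4   62. ]
knob approx [452.9 208.6  55. ]
hub [590.1 168.7  70. ] [588.4 167.5  76. ]
```

Top-view crop: black driver caps at (326.7,174.6) and (356.7,165.4), empty tube mouths at (185.2,174.2) and (220.4,184), knob near (192,235). Both views agree within a few mm. I'll turn the jaws to the carousel's y direction first, since that also suits the knob.

>>> send_rows --deltas '[{"delta_rot": [0, 0, -1], "travel": [0, 0, 0], "claw": -0.3}, {"delta_rot": [0, 0, -1], "travel": [0, 0, 0], "claw": -0.3}, {"delta_rot": [0, 0, -1], "travel": [0, 0, 0], "claw": -0.3}, {"delta_rot": [0, 0, -1], "travel": [0, 0, 0], "claw": -0.3}, {"delta_rot": [0, 0, -1], "travel": [0, 0, 0], "claw": -0.3}]'

```text
clock: 0.52
tool_pos: [202.9, -695.7, 218.1]
orientation: [-2.918, 1.162, 0.001]
force: [0.6, 0.4, -1.1]
gripper_width: 64.5
```

>>> send_rows --deltas '[{"delta_rot": [0, 0, -1], "travel": [0, 0, 0], "claw": -0.3}, {"delta_rot": [0, 0, -1], "travel": [0, 0, 0], "claw": -0.3}, {"delta_rot": [0, 0, -1], "travel": [0, 0, 0], "claw": -0.3}, {"delta_rot": [0, 0, -1], "travel": [0, 0, 0], "claw": -0.3}, {"delta_rot": [0, 0, -1], "travel": [0, 0, 0], "claw": -0.3}]'

```text
clock: 0.93
tool_pos: [202.8, -695.7, 218.1]
orientation: [-3.119, 0.368, 0.001]
force: [-0.4, 0.2, -0.0]
gripper_width: 60.3
```

>>> send_rows --deltas '[{"delta_rot": [0, 0, -1], "travel": [0, 0, 0], "claw": -0.3}, {"delta_rot": [0, 0, -1], "travel": [0, 0, 0], "claw": -0.3}, {"delta_rot": [0, 0, -1], "travel": [0, 0, 0], "claw": -0.3}, {"delta_rot": [0, 0, -1], "travel": [0, 0, 0], "claw": -0.3}, {"delta_rot": [0, 0, -1], "travel": [0, 0, 0], "claw": -0.3}]'

```text
clock: 1.35
tool_pos: [202.8, -695.8, 218.1]
orientation: [-3.108, -0.452, 0.0]
force: [-0.6, -0.5, -0.9]
gripper_width: 60.6
```

```bash
cat >> h.py <<'E'
from scipy.spatial.transform import Rotation as Ro
def st(): 
    o=r.get_obs();R=Ro.from_rotvec(o["orientation"]).as_matrix()
    print("t%.2f"%o["clock"],"pos",o["tool_pos"].round(1),"jaw deg %.1f"%np.degrees(np.arctan2(R[1,0],R[0,0])),"tz",R[:,2].round(3),"F",o["force"].round(1),"w %.1f"%o["gripper_width"],"q7 %.2f"%o["q"][6]);return o,R
def to(P):  # tool-frame travel in m to get TCP to P
    o,R=st();d=R.T@(np.array(P)-o["tool_pos"]);print("travel",(d/1000).round(4));return d
E
python3 -c "
from h import *
st();print('orange',onz('top',323.6,210.5,130),onz('top',320.7,215.7,60));print('bottle',onz('top',400,178,0),'jar',onz('top',266,235,20))"
```

```text
t1.35 pos [ 202.8 -695.8  218.1] jaw deg 16.6 tz [-0.     0.001 -1.   ] F [-0.6 -0.5 -0.9] w 60.6 q7 1.24
orange [ 494.96805677 -136.8521062   130.        ] [ 493.90374459 -136.52033783   60.        ]
bottle [ 606.44125063 -374.22039504    0.        ] jar [451.40579782  11.80825412  20.        ]
```

>>> send_rows --deltas '[{"delta_rot": [0, 0, -1], "travel": [0, 0, 0], "claw": -0.3}, {"delta_rot": [0, 0, -1], "travel": [0, 0, 0], "claw": -0.3}, {"delta_rot": [0, 0, -1], "travel": [0, 0, 0], "claw": -0.3}, {"delta_rot": [0, 0, -1], "travel": [0, 0, 0], "claw": -0.3}, {"delta_rot": [0, 0, -1], "travel": [0, 0, 0], "claw": -0.3}]'

```text
clock: 1.77
tool_pos: [202.8, -695.8, 218.1]
orientation: [-2.885, -1.241, 0.0]
force: [-0.6, 1.1, 0.1]
gripper_width: 60.2
```

>>> send_rows --deltas '[{"delta_rot": [0, 0, -1], "travel": [0, 0, 0], "claw": -0.3}, {"delta_rot": [0, 0, -1], "travel": [0, 0, 0], "claw": -0.3}, {"delta_rot": [0, 0, -1], "travel": [0, 0, 0], "claw": -0.3}, {"delta_rot": [0, 0, -1], "travel": [0, 0, 0], "claw": -0.3}, {"delta_rot": [0, 0, -0.3], "travel": [0, 0, 0], "claw": -0.3}]'

```text
clock: 2.18
tool_pos: [202.6, -695.9, 217.9]
orientation: [-2.534, -1.855, -0.0]
force: [-0.3, -0.3, 0.2]
gripper_width: 60.4
```

```bash
python3 -c "
from h import *
print(r.get_obs()['q'].round(2));to([606.5,-224.5,200]);to([585.5,-147.5,200])"
```

```text
[ 1.61  0.69 -0.69  1.57  0.48  1.06  2.06]
t2.18 pos [ 202.6 -695.9  217.9] jaw deg 72.4 tz [-0.     0.001 -1.   ] F [-0.3 -0.3  0.2] w 60.4 q7 2.06
travel [0.5714 0.2425 0.0182]
t2.18 pos [ 202.6 -695.9  217.9] jaw deg 72.4 tz [-0.     0.001 -1.   ] F [-0.3 -0.3  0.2] w 60.4 q7 2.06
travel [0.6385 0.1992 0.0183]
```

>>> send_rows --deltas '[{"delta_rot": [0, 0, 0], "travel": [0.038, 0.016, 0], "claw": -0.3}, {"delta_rot": [0, 0, 0], "travel": [0.038, 0.016, 0], "claw": -0.3}, {"delta_rot": [0, 0, 0], "travel": [0.038, 0.016, 0], "claw": -0.3}, {"delta_rot": [0, 0, 0], "travel": [0.038, 0.016, 0], "claw": -0.3}, {"delta_rot": [0, 0, 0], "travel": [0.038, 0.016, 0], "claw": -0.3}]'

```text
clock: 2.6
tool_pos: [338.2, -538.3, 218.3]
orientation: [-2.541, -1.847, -0.0]
force: [0.2, 0.4, -0.0]
gripper_width: 60.4
```

>>> send_rows --deltas '[{"delta_rot": [0, 0, 0], "travel": [0.038, 0.016, 0], "claw": -0.3}, {"delta_rot": [0, 0, 0], "travel": [0.038, 0.016, 0], "claw": -0.3}, {"delta_rot": [0, 0, 0], "travel": [0.038, 0.016, 0], "claw": -0.3}, {"delta_rot": [0, 0, 0], "travel": [0.038, 0.016, 0], "claw": -0.3}, {"delta_rot": [0, 0, 0], "travel": [0.038, 0.016, 0], "claw": -0.3}]'

```text
clock: 3.02
tool_pos: [473.0, -382.2, 218.4]
orientation: [-2.541, -1.847, 0.001]
force: [0.4, -0.2, -0.1]
gripper_width: 60.3
```

>>> send_rows --deltas '[{"delta_rot": [0, 0, 0], "travel": [0.038, 0.016, 0], "claw": -0.3}, {"delta_rot": [0, 0, 0], "travel": [0.038, 0.016, 0], "claw": -0.3}, {"delta_rot": [0, 0, 0], "travel": [0.038, 0.016, 0], "claw": -0.3}, {"delta_rot": [0, 0, 0], "travel": [0.038, 0.016, 0], "claw": -0.3}, {"delta_rot": [0, 0, 0], "travel": [0, 0, 0], "claw": -0.3}]'

```text
clock: 3.43
tool_pos: [585.5, -249.5, 219.3]
orientation: [-2.53, -1.86, -0.01]
force: [0.9, 0.9, 0.3]
gripper_width: 60.4
```

```bash
python3 -c "
from h import *
import cv2
print(r.get_obs()['q'].round(2));to([606.5,-224.5,200])
for n in('side','top'): cv2.imwrite(f'pics/{n}1.png',r.camera(n)[:,:,::-1])
i=np.hstack([cv2.imread('pics/side1.png')[60:220,180:380],cv2.imread('pics/top1.png')[100:260,280:480]]);cv2.imwrite('pics/m1.png',cv2.resize(i,None,fx=2,fy=2))"
```

```text
[ 0.78  0.58 -0.71  1.78  0.45  0.94  1.15]
t3.43 pos [ 585.5 -249.5  219.3] jaw deg 72.7 tz [ 0.004  0.005 -1.   ] F [0.9 0.9 0.3] w 60.4 q7 1.15
travel [0.0301 0.0126 0.0195]
```

View pics/m1.png

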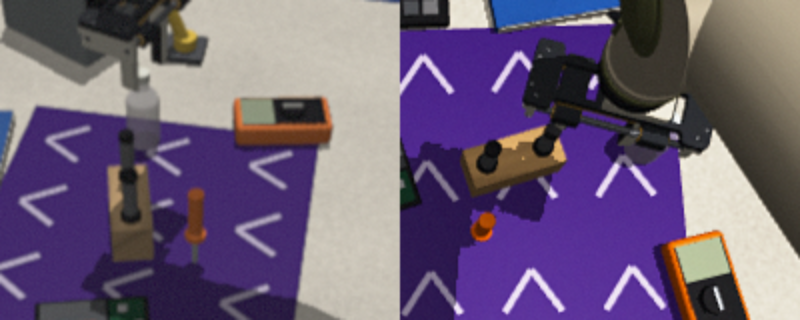

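>>> send_rows --deltas '[{"delta_rot": [0, 0, 0], "travel": [0.015, 0.006, 0], "claw": -0.3}, {"delta_rot": [0, 0, 0], "travel": [0.015, 0.006, 0], "claw": -0.3}, {"delta_rot": [0, 0, 0], "travel": [0, 0, 0], "claw": -0.3}, {"delta_rot": [0, 0, 0], "travel": [0, 0, 0], "claw": -0.3}, {"delta_rot": [0, 0, 0], "travel": [0, 0, 0], "claw": -0.3}]'

```text
clock: 3.95
tool_pos: [599.4, -235.9, 218.2]
orientation: [-2.542, -1.846, 0.002]
force: [0.3, -0.5, -0.6]
gripper_width: 60.4
```

```bash
python3 -c "
from h import *
to([606.5,-224.5,81.2])"
```

```text
t3.95 pos [ 599.4 -235.9  218.2] jaw deg 72.0 tz [-0.001 -0.001 -1.   ] F [ 0.3 -0.5 -0.6] w 60.4 q7 1.11
travel [0.0132 0.0034 0.137 ]
```

>>> send_rows --deltas '[{"delta_rot": [0, 0, 0], "travel": [0.013, 0.0035, 0], "claw": -0.3}, {"delta_rot": [0, 0, 0], "travel": [0, 0, 0], "claw": -0.3}, {"delta_rot": [0, 0, 0], "travel": [0, 0, 0.02], "claw": -0.3}, {"delta_rot": [0, 0, 0], "travel": [0, 0, 0.02], "claw": -0.3}, {"delta_rot": [0, 0, 0], "travel": [0, 0, 0], "claw": -0.3}]'

```text
clock: 4.37
tool_pos: [606.0, -222.7, 175.5]
orientation: [-2.538, -1.846, 0.005]
force: [-1.0, -0.4, -0.1]
gripper_width: 60.1
```

```bash
python3 -c "
from h import *
import cv2
to([606.5,-224.5,84])
for n in('side','top'): cv2.imwrite(f'pics/{n}2.png',r.camera(n)[:,:,::-1])
i=np.hstack([cv2.imread('pics/side2.png')[80:200,190:310],cv2.imread('pics/top2.png')[120:240,300:420]]);cv2.imwrite('pics/m2.png',cv2.resize(i,None,fx=3.3,fy=3.3))"
```

```text
t4.37 pos [ 606.  -222.7  175.5] jaw deg 72.1 tz [-0.005  0.001 -1.   ] F [-1.  -0.4 -0.1] w 60.1 q7 1.06
travel [-0.0015  0.0014  0.0915]
```

View pics/m2.png

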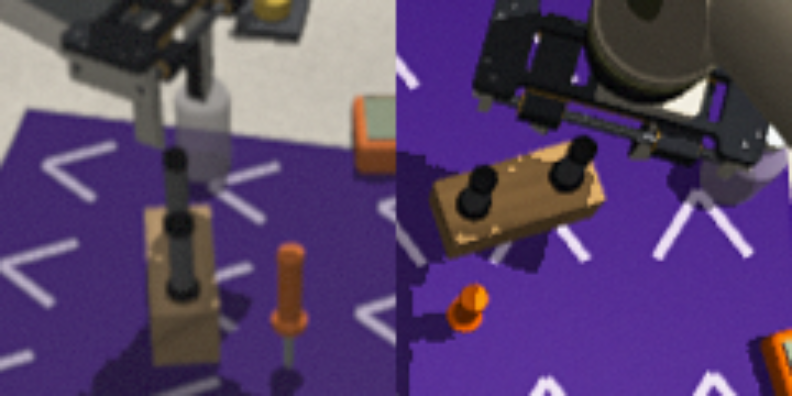

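>>> send_rows --deltas '[{"delta_rot": [0, 0, 0], "travel": [0, 0.001, 0.02], "claw": -0.3}, {"delta_rot": [0, 0, 0], "travel": [-0.001, 0, 0.02], "claw": -0.3}, {"delta_rot": [0, 0, 0], "travel": [0, 0, 0.02], "claw": -0.3}, {"delta_rot": [0, 0, 0], "travel": [0, 0, 0.02], "claw": -0.3}, {"delta_rot": [0, 0, 0], "travel": [0, 0, 0.011], "claw": -0.3}]'

```text
clock: 4.88
tool_pos: [608.6, -224.2, 87.0]
orientation: [-2.541, -1.847, 0.0]
force: [0.6, -0.1, 1.0]
gripper_width: 60.6
```

>>> send_rows --deltas '[{"delta_rot": [0, 0, 0], "travel": [0, 0, 0], "claw": 1}, {"delta_rot": [0, 0, 0], "travel": [0, 0, 0], "claw": 1}, {"delta_rot": [0, 0, 0], "travel": [0, 0, 0], "claw": 1}, {"delta_rot": [0, 0, 0], "travel": [0, 0, 0], "claw": 1}, {"delta_rot": [0, 0, 0], "travel": [0, 0, 0], "claw": 1}]'

```text
clock: 5.3
tool_pos: [609.2, -224.2, 88.8]
orientation: [2.54, 1.847, 0.001]
force: [0.2, -0.1, 0.2]
gripper_width: 31.8
```

```bash
python3 -c "
from h import *
import cv2
to([606.5,-224.5,250])
for n in('side','top'): cv2.imwrite(f'pics/{n}3.png',r.camera(n)[:,:,::-1])
i=np.hstack([cv2.imread('pics/side3.png')[80:200,190:310],cv2.imread('pics/top3.png')[120:240,300:420]]);cv2.imwrite('pics/m3.png',cv2.resize(i,None,fx=3.3,fy=3.3))"
```

```text
t5.30 pos [ 609.2 -224.2   88.8] jaw deg 72.0 tz [ 0.002 -0.001 -1.   ] F [ 0.2 -0.1  0.2] w 31.8 q7 0.97
travel [-0.0011 -0.0022 -0.1612]
```

View pics/m3.png

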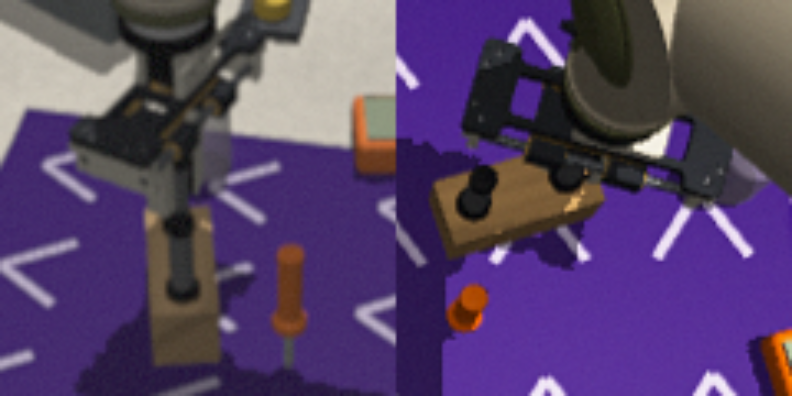

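>>> send_rows --deltas '[{"delta_rot": [0, 0, 0], "travel": [0, 0, 0.004], "claw": 1}, {"delta_rot": [0, 0, 0], "travel": [0, 0, 0], "claw": 1}, {"delta_rot": [0, 0, 0], "travel": [0, 0, 0], "claw": 1}, {"delta_rot": [0, 0, 0], "travel": [0, 0, 0], "claw": 1}, {"delta_rot": [0, 0, 0], "travel": [0, 0, 0], "claw": 1}]'

```text
clock: 5.82
tool_pos: [610.7, -224.8, 86.5]
orientation: [2.537, 1.845, 0.004]
force: [-2.5, -1.2, 19.4]
gripper_width: 21.3
```

>>> send_rows --deltas '[{"delta_rot": [0, 0, 0], "travel": [0, 0, 0], "claw": 1}, {"delta_rot": [0, 0, 0], "travel": [0, 0, 0], "claw": 1}, {"delta_rot": [0, 0, 0], "travel": [0, 0, -0.005], "claw": 1}, {"delta_rot": [0, 0, 0], "travel": [0, 0, -0.01], "claw": 1}, {"delta_rot": [0, 0, 0], "travel": [0, 0, -0.01], "claw": 1}]'

```text
clock: 6.23
tool_pos: [608.3, -223.8, 109.1]
orientation: [-2.54, -1.848, 0.001]
force: [0.5, 1.4, -1.0]
gripper_width: 21.1
```

>>> send_rows --deltas '[{"delta_rot": [0, 0, 0], "travel": [0, 0, -0.03], "claw": 1}, {"delta_rot": [0, 0, 0], "travel": [0, 0, -0.03], "claw": 1}, {"delta_rot": [0, 0, 0], "travel": [0, 0, -0.03], "claw": 1}, {"delta_rot": [0, 0, 0], "travel": [0, 0, -0.03], "claw": 1}, {"delta_rot": [0, 0, 0], "travel": [0, 0, -0.016], "claw": 1}]'

```text
clock: 6.65
tool_pos: [609.5, -223.6, 248.8]
orientation: [2.538, 1.847, 0.004]
force: [0.3, 0.8, -0.3]
gripper_width: 20.9
```

```bash
python3 -c "
from h import *
import cv2
to([602,212.5,245])
for n in('side','top'): cv2.imwrite(f'pics/{n}4.png',r.camera(n)[:,:,::-1])
i=np.hstack([cv2.imread('pics/side4.png')[40:200,190:350],cv2.imread('pics/top4.png')[80:240,300:460]]);cv2.imwrite('pics/m4.png',cv2.resize(i,None,fx=2.5,fy=2.5))"
```

```text
t6.65 pos [ 609.5 -223.6  248.8] jaw deg 72.1 tz [ 0.004 -0.001 -1.   ] F [ 0.3  0.8 -0.3] w 20.9 q7 1.12
travel [ 0.4127 -0.1414  0.0035]
```

View pics/m4.png

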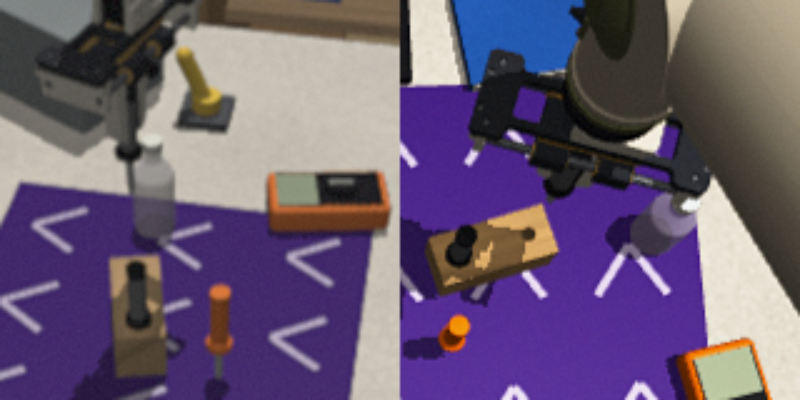

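The driver is out of the block and hangs straight, collar at about (128,150) in the crop. Carrying it to the far tube.

>>> send_rows --deltas '[{"delta_rot": [0, 0, 0], "travel": [0.035, -0.012, 0], "claw": 1}, {"delta_rot": [0, 0, 0], "travel": [0.035, -0.012, 0], "claw": 1}, {"delta_rot": [0, 0, 0], "travel": [0.035, -0.012, 0], "claw": 1}, {"delta_rot": [0, 0, 0], "travel": [0.035, -0.012, 0], "claw": 1}, {"delta_rot": [0, 0, 0], "travel": [0.035, -0.012, 0], "claw": 1}]'

```text
clock: 7.17
tool_pos: [604.4, -37.6, 243.6]
orientation: [-2.54, -1.847, 0.002]
force: [0.5, -0.4, 0.1]
gripper_width: 20.7
```

>>> send_rows --deltas '[{"delta_rot": [0, 0, 0], "travel": [0.035, -0.012, 0], "claw": 1}, {"delta_rot": [0, 0, 0], "travel": [0.035, -0.012, 0], "claw": 1}, {"delta_rot": [0, 0, 0], "travel": [0.035, -0.012, 0], "claw": 1}, {"delta_rot": [0, 0, 0], "travel": [0.035, -0.012, 0], "claw": 1}, {"delta_rot": [0, 0, 0], "travel": [0.035, -0.012, 0], "claw": 1}]'

```text
clock: 7.58
tool_pos: [601.3, 147.4, 243.5]
orientation: [-2.54, -1.848, 0.003]
force: [-0.2, -0.1, -0.0]
gripper_width: 21.2
```

>>> send_rows --deltas '[{"delta_rot": [0, 0, 0], "travel": [0.035, -0.012, 0], "claw": 1}, {"delta_rot": [0, 0, 0], "travel": [0.01, -0.005, 0], "claw": 1}, {"delta_rot": [0, 0, 0], "travel": [0.01, -0.004, 0], "claw": 1}, {"delta_rot": [0, 0, 0], "travel": [0, 0, 0], "claw": 1}, {"delta_rot": [0, 0, 0], "travel": [0, 0, 0], "claw": 1}]'

```text
clock: 8.0
tool_pos: [599.1, 203.7, 243.9]
orientation: [2.541, 1.847, -0.002]
force: [0.3, -1.8, -1.1]
gripper_width: 21.2
```

```bash
python3 -c "
from h import *
import cv2
to([602,212.5,245])
for n in('side','top'): cv2.imwrite(f'pics/{n}5.png',r.camera(n)[:,:,::-1])
i=np.hstack([cv2.imread('pics/side5.png')[170:330,130:290],cv2.imread('pics/top5.png')[80:240,110:270]]);cv2.imwrite('pics/m5.png',cv2.resize(i,None,fx=2.5,fy=2.5))"
```

```text
t8.00 pos [599.1 203.7 243.9] jaw deg 72.0 tz [-0.001 -0.001 -1.   ] F [ 0.3 -1.8 -1.1] w 21.2 q7 0.43
travel [ 0.0093  0.0001 -0.0011]
```

View pics/m5.png

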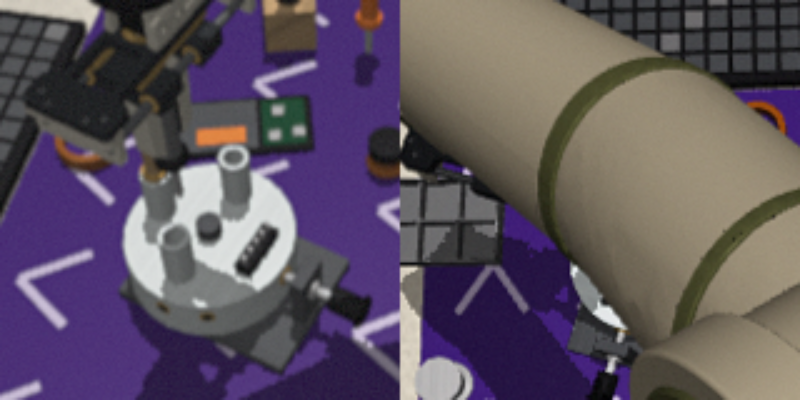

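```bash
python3 -c "
from h import *
import cv2
i=cv2.imread('pics/side5.png')[205:285,170:250];cv2.imwrite('pics/m5b.png',cv2.resize(i,None,fx=8,fy=8,interpolation=cv2.INTER_CUBIC))
for off in(-6,-3,0,3):
  P=np.array([599.1,203.7,0])+off*np.array([.951,-.309,0])
  print(off,[((proj('side',P+[0,0,z])-[170,205])*8).round(0) for z in(167.4,217.4,232)])"
```

```text
-6 [array([261., 355.]), array([239., 236.]), array([233., 200.])]
-3 [array([251., 351.]), array([229., 232.]), array([223., 195.])]
0 [array([241., 346.]), array([219., 227.]), array([213., 191.])]
3 [array([231., 341.]), array([209., 222.]), array([202., 186.])]
```

View pics/m5b.png

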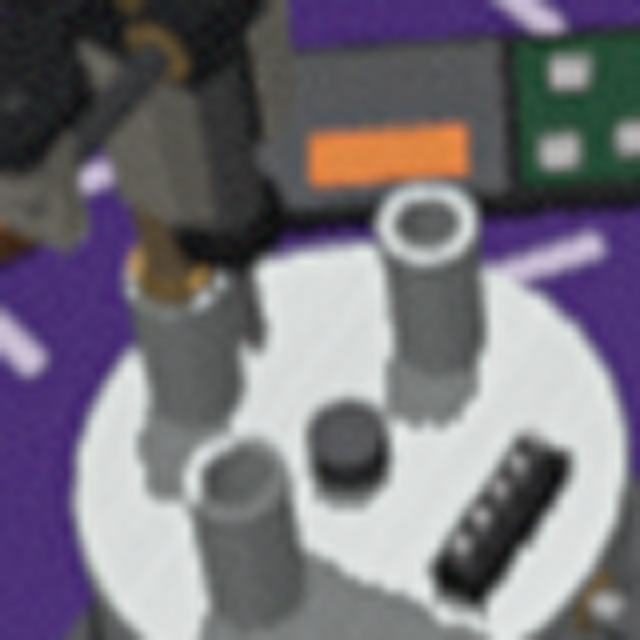

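>>> send_rows --deltas '[{"delta_rot": [0, 0, 0], "travel": [0.0095, 0.0036, 0], "claw": 1}, {"delta_rot": [0, 0, 0], "travel": [0, 0, 0], "claw": 1}, {"delta_rot": [0, 0, 0], "travel": [0, 0, 0], "claw": 1}, {"delta_rot": [0, 0, 0], "travel": [0, 0, 0.015], "claw": 1}, {"delta_rot": [0, 0, 0], "travel": [0, 0, 0.01], "claw": 1}]'

```text
clock: 8.52
tool_pos: [605.7, 212.2, 219.1]
orientation: [2.541, 1.847, 0.0]
force: [0.5, 0.2, -1.1]
gripper_width: 21.4
```

>>> send_rows --deltas '[{"delta_rot": [0, 0, 0], "travel": [0, 0, 0.005], "claw": 1}, {"delta_rot": [0, 0, 0], "travel": [0, 0, 0], "claw": 1}, {"delta_rot": [0, 0, 0], "travel": [0, 0, 0], "claw": 1}, {"delta_rot": [0, 0, 0], "travel": [0, 0, 0], "claw": 1}, {"delta_rot": [0, 0, 0], "travel": [0, 0, 0], "claw": 1}]'

```text
clock: 8.93
tool_pos: [605.8, 212.9, 215.2]
orientation: [2.54, 1.848, 0.001]
force: [-0.4, -0.5, -0.9]
gripper_width: 21.1
```

```bash
python3 -c "
from h import *
import cv2
to([605.5,211.7,148.5])
cv2.imwrite('pics/side6.png',r.camera('side')[:,:,::-1])
i=cv2.imread('pics/side6.png')[205:285,170:250];cv2.imwrite('pics/m6.png',cv2.resize(i,None,fx=8,fy=8,interpolation=cv2.INTER_CUBIC))"
```

```text
t8.93 pos [605.8 212.9 215.2] jaw deg 72.1 tz [ 0.001  0.    -1.   ] F [-0.4 -0.5 -0.9] w 21.1 q7 0.39
travel [-0.0013  0.0001  0.0667]
```

View pics/m6.png

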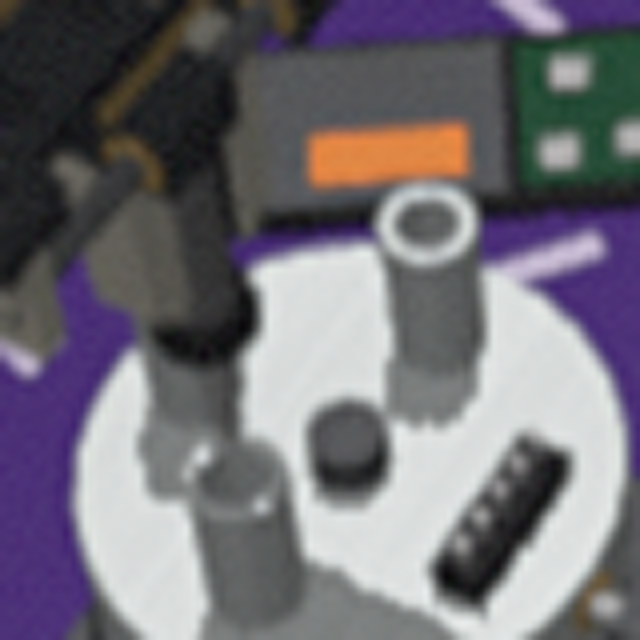

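Collar is at about (210,315) in the crop. Extended down the driver's slope that lands at x of about 239, and the mouth is at (240,480). Aligned, so lower it.

>>> send_rows --deltas '[{"delta_rot": [0, 0, 0], "travel": [-0.001, 0, 0.012], "claw": 1}, {"delta_rot": [0, 0, 0], "travel": [0, 0, 0.012], "claw": 1}, {"delta_rot": [0, 0, 0], "travel": [0, 0, 0.012], "claw": 1}, {"delta_rot": [0, 0, 0], "travel": [0, 0, 0.012], "claw": 1}, {"delta_rot": [0, 0, 0], "travel": [0, 0, 0.008], "claw": 1}]'

```text
clock: 9.4
tool_pos: [604.5, 211.3, 156.2]
orientation: [-2.54, -1.848, 0.003]
force: [0.2, 0.7, -0.5]
gripper_width: 20.8
```

>>> send_rows --deltas '[{"delta_rot": [0, 0, 0], "travel": [0, 0, 0.003], "claw": 1}, {"delta_rot": [0, 0, 0], "travel": [0, 0, 0.002], "claw": 1}, {"delta_rot": [0, 0, 0], "travel": [0, 0, 0.001], "claw": 1}, {"delta_rot": [0, 0, 0], "travel": [0, 0, 0], "claw": 1}, {"delta_rot": [0, 0, 0], "travel": [0, 0, 0], "claw": 1}]'

```text
clock: 9.82
tool_pos: [605.5, 211.9, 153.1]
orientation: [2.54, 1.848, 0.001]
force: [-0.3, 0.2, -1.5]
gripper_width: 21.0
```

```bash
python3 -c "
from h import *
import cv2
to([605.5,211.7,148.5])
cv2.imwrite('pics/side7.png',r.camera('side')[:,:,::-1])
i=cv2.imread('pics/side7.png')[205:285,170:250];cv2.imwrite('pics/m7.png',cv2.resize(i,None,fx=8,fy=8,interpolation=cv2.INTER_CUBIC))"
```

```text
t9.82 pos [605.5 211.9 153.1] jaw deg 72.1 tz [ 0.001  0.    -1.   ] F [-0.3  0.2 -1.5] w 21.0 q7 0.34
travel [-0.0002  0.0001  0.0046]
```

View pics/m7.png

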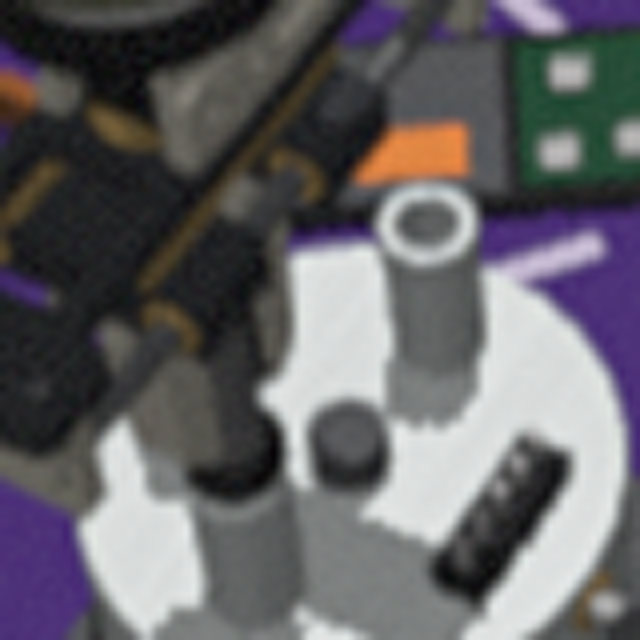

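>>> send_rows --deltas '[{"delta_rot": [0, 0, 0], "travel": [0, 0, 0.002], "claw": 1}, {"delta_rot": [0, 0, 0], "travel": [0, 0, 0.001], "claw": 1}, {"delta_rot": [0, 0, 0], "travel": [0, 0, 0.001], "claw": 1}, {"delta_rot": [0, 0, 0], "travel": [0, 0, 0.0005], "claw": 1}, {"delta_rot": [0, 0, 0], "travel": [0, 0, 0], "claw": 1}]'

```text
clock: 10.28
tool_pos: [605.4, 211.8, 148.6]
orientation: [2.54, 1.848, 0.0]
force: [-1.0, -1.5, 4.2]
gripper_width: 21.2
```

Contact at the expected height (4 N). Releasing, then lifting.

>>> send_rows --deltas '[{"delta_rot": [0, 0, 0], "travel": [0, 0, 0], "claw": 0.3}, {"delta_rot": [0, 0, 0], "travel": [0, 0, 0], "claw": 0.0}, {"delta_rot": [0, 0, 0], "travel": [0, 0, 0], "claw": -0.3}, {"delta_rot": [0, 0, 0], "travel": [0, 0, 0], "claw": -0.3}, {"delta_rot": [0, 0, 0], "travel": [0, 0, 0], "claw": -0.3}]'

```text
clock: 10.7
tool_pos: [605.2, 211.7, 148.0]
orientation: [-2.541, -1.848, 0.0]
force: [0.0, 0.1, 0.6]
gripper_width: 49.7
```

>>> send_rows --deltas '[{"delta_rot": [0, 0, 0], "travel": [0, 0, 0], "claw": -0.3}, {"delta_rot": [0, 0, 0], "travel": [0, 0, -0.015], "claw": -0.3}, {"delta_rot": [0, 0, 0], "travel": [0, 0, -0.03], "claw": -0.3}, {"delta_rot": [0, 0, 0], "travel": [0, 0, -0.03], "claw": -0.3}, {"delta_rot": [0, 0, 0], "travel": [0, 0, -0.01], "claw": -0.3}]'

```text
clock: 11.12
tool_pos: [606.4, 213.0, 237.0]
orientation: [2.54, 1.848, 0.007]
force: [1.0, 0.3, 0.5]
gripper_width: 60.1
```

```bash
python3 -c "
from h import *
import cv2
to([588.5,-149,235])
cv2.imwrite('pics/side8.png',r.camera('side')[:,:,::-1])
i=cv2.imread('pics/side8.png')[205:285,170:250];cv2.imwrite('pics/m8.png',cv2.resize(i,None,fx=7,fy=7,interpolation=cv2.INTER_CUBIC))"
```

```text
t11.12 pos [606.4 213.  237. ] jaw deg 72.1 tz [ 0.004  0.002 -1.   ] F [1.  0.3 0.5] w 60.1 q7 0.41
travel [-0.3499  0.0944  0.0012]
```

View pics/m8.png

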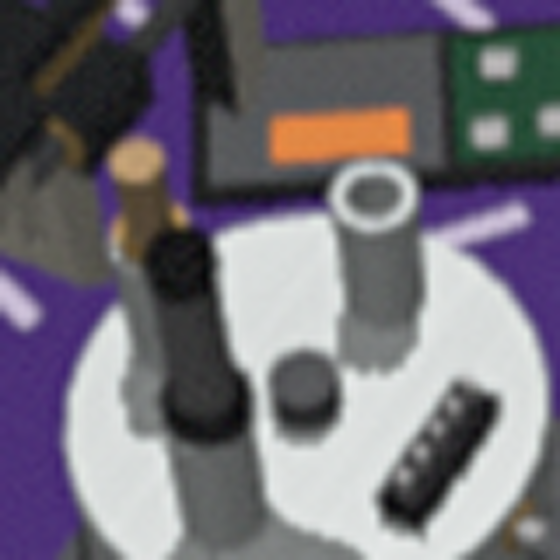

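The first driver stands seated with its collar on the rim at (205,405) in the crop. Now the second.

>>> send_rows --deltas '[{"delta_rot": [0, 0, 0], "travel": [-0.034, 0.009, 0], "claw": -0.3}, {"delta_rot": [0, 0, 0], "travel": [-0.034, 0.009, 0], "claw": -0.3}, {"delta_rot": [0, 0, 0], "travel": [-0.034, 0.009, 0], "claw": -0.3}, {"delta_rot": [0, 0, 0], "travel": [-0.034, 0.009, 0], "claw": -0.3}, {"delta_rot": [0, 0, 0], "travel": [-0.034, 0.009, 0], "claw": -0.3}]'

```text
clock: 11.58
tool_pos: [594.9, 34.3, 232.0]
orientation: [-2.54, -1.848, 0.002]
force: [0.1, 0.2, -0.2]
gripper_width: 60.3
```

>>> send_rows --deltas '[{"delta_rot": [0, 0, 0], "travel": [-0.034, 0.009, 0], "claw": -0.3}, {"delta_rot": [0, 0, 0], "travel": [-0.034, 0.009, 0], "claw": -0.3}, {"delta_rot": [0, 0, 0], "travel": [-0.034, 0.009, 0], "claw": -0.3}, {"delta_rot": [0, 0, 0], "travel": [-0.034, 0.009, 0], "claw": -0.3}, {"delta_rot": [0, 0, 0], "travel": [-0.034, 0.009, 0], "claw": -0.3}]'

```text
clock: 12.0
tool_pos: [585.3, -141.3, 232.0]
orientation: [-2.54, -1.847, 0.001]
force: [0.7, 1.0, -0.1]
gripper_width: 60.1
```

>>> send_rows --deltas '[{"delta_rot": [0, 0, 0], "travel": [-0.009, 0.002, 0], "claw": -0.3}, {"delta_rot": [0, 0, 0], "travel": [0, 0, 0.02], "claw": -0.3}, {"delta_rot": [0, 0, 0], "travel": [0, 0, 0.02], "claw": -0.3}, {"delta_rot": [0, 0, 0], "travel": [0, 0, 0.01], "claw": -0.3}, {"delta_rot": [0, 0, 0], "travel": [0, 0, 0], "claw": -0.3}]'

```text
clock: 12.42
tool_pos: [583.7, -148.4, 180.3]
orientation: [-2.537, -1.846, 0.005]
force: [-0.3, -0.4, -0.3]
gripper_width: 60.6
```

```bash
python3 -c "
from h import *
import cv2
to([586.3,-148,86])
for n in('side','top'): cv2.imwrite(f'pics/{n}9.png',r.camera(n)[:,:,::-1])
i=np.hstack([cv2.imread('pics/side9.png')[90:190,200:300],cv2.imread('pics/top9.png')[130:230,270:370]]);cv2.imwrite('pics/m9.png',cv2.resize(i,None,fx=4,fy=4))"
```

```text
t12.42 pos [ 583.7 -148.4  180.3] jaw deg 72.1 tz [-0.004  0.001 -1.   ] F [-0.3 -0.4 -0.3] w 60.6 q7 0.93
travel [0.0012 0.0028 0.0943]
```

View pics/m9.png

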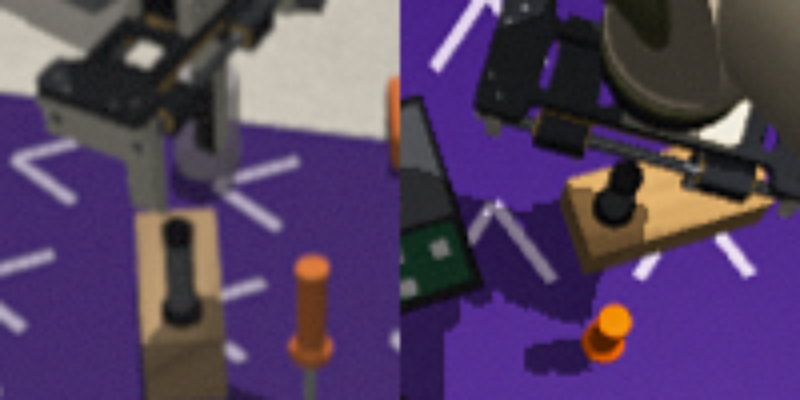

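>>> send_rows --deltas '[{"delta_rot": [0, 0, 0], "travel": [0.001, 0.001, 0.02], "claw": -0.3}, {"delta_rot": [0, 0, 0], "travel": [0, 0, 0.02], "claw": -0.3}, {"delta_rot": [0, 0, 0], "travel": [0, 0, 0.02], "claw": -0.3}, {"delta_rot": [0, 0, 0], "travel": [0, 0, 0.02], "claw": -0.3}, {"delta_rot": [0, 0, 0], "travel": [0, 0, 0.016], "claw": -0.3}]'

```text
clock: 12.93
tool_pos: [587.1, -147.7, 86.9]
orientation: [2.54, 1.848, 0.001]
force: [-0.5, -0.4, 1.3]
gripper_width: 60.4
```

>>> send_rows --deltas '[{"delta_rot": [0, 0, 0], "travel": [0, 0, 0], "claw": -0.3}, {"delta_rot": [0, 0, 0], "travel": [0, 0, 0], "claw": 1}, {"delta_rot": [0, 0, 0], "travel": [0, 0, 0], "claw": 1}, {"delta_rot": [0, 0, 0], "travel": [0, 0, 0], "claw": 1}, {"delta_rot": [0, 0, 0], "travel": [0, 0, 0], "claw": 1}]'

```text
clock: 13.35
tool_pos: [587.2, -148.1, 88.4]
orientation: [2.54, 1.847, 0.002]
force: [0.3, 0.1, -0.2]
gripper_width: 38.3
```

>>> send_rows --deltas '[{"delta_rot": [0, 0, 0], "travel": [0, 0, 0], "claw": 1}, {"delta_rot": [0, 0, 0], "travel": [0, 0, 0], "claw": 1}, {"delta_rot": [0, 0, 0], "travel": [0, 0, 0], "claw": 1}, {"delta_rot": [0, 0, 0], "travel": [0, 0, 0], "claw": 1}, {"delta_rot": [0, 0, 0], "travel": [0, 0, 0], "claw": 1}]'

```text
clock: 13.77
tool_pos: [586.8, -148.1, 87.5]
orientation: [2.54, 1.847, 0.0]
force: [-0.8, -0.9, 5.1]
gripper_width: 21.2
```

>>> send_rows --deltas '[{"delta_rot": [0, 0, 0], "travel": [0, 0, 0], "claw": 1}, {"delta_rot": [0, 0, 0], "travel": [0, 0, -0.01], "claw": 1}, {"delta_rot": [0, 0, 0], "travel": [0, 0, -0.03], "claw": 1}, {"delta_rot": [0, 0, 0], "travel": [0, 0, -0.03], "claw": 1}, {"delta_rot": [0, 0, 0], "travel": [0, 0, -0.03], "claw": 1}]'

```text
clock: 14.18
tool_pos: [586.0, -147.6, 188.3]
orientation: [-2.539, -1.848, 0.001]
force: [1.0, 0.4, -0.7]
gripper_width: 21.4
```

>>> send_rows --deltas '[{"delta_rot": [0, 0, 0], "travel": [0, 0, -0.03], "claw": 1}, {"delta_rot": [0, 0, 0], "travel": [0, 0, -0.025], "claw": 1}, {"delta_rot": [0, 0, 0], "travel": [0, 0, 0], "claw": 1}, {"delta_rot": [0, 0, 0], "travel": [0, 0, 0], "claw": 1}, {"delta_rot": [0, 0, 0], "travel": [0, 0, 0], "claw": 1}]'

```text
clock: 14.6
tool_pos: [585.9, -148.2, 241.7]
orientation: [-2.54, -1.847, 0.001]
force: [-0.3, -0.9, -1.5]
gripper_width: 21.0
```

```bash
python3 -c "
from h import *
to([574,122.5,240])"
```

```text
t14.60 pos [ 585.9 -148.2  241.7] jaw deg 72.1 tz [-0.001 -0.    -1.   ] F [-0.3 -0.9 -1.5] w 21.0 q7 0.99
travel [ 0.2538 -0.0947  0.0017]
```

>>> send_rows --deltas '[{"delta_rot": [0, 0, 0], "travel": [0.032, -0.012, 0], "claw": 1}, {"delta_rot": [0, 0, 0], "travel": [0.032, -0.012, 0], "claw": 1}, {"delta_rot": [0, 0, 0], "travel": [0.032, -0.012, 0], "claw": 1}, {"delta_rot": [0, 0, 0], "travel": [0.032, -0.012, 0], "claw": 1}, {"delta_rot": [0, 0, 0], "travel": [0.032, -0.012, 0], "claw": 1}]'

```text
clock: 15.02
tool_pos: [577.6, 24.0, 240.6]
orientation: [-2.539, -1.847, 0.004]
force: [0.2, -0.4, -1.2]
gripper_width: 21.4
```

>>> send_rows --deltas '[{"delta_rot": [0, 0, 0], "travel": [0.032, -0.012, 0], "claw": 1}, {"delta_rot": [0, 0, 0], "travel": [0.032, -0.012, 0], "claw": 1}, {"delta_rot": [0, 0, 0], "travel": [0.03, -0.011, 0], "claw": 1}, {"delta_rot": [0, 0, 0], "travel": [0, 0, 0], "claw": 1}, {"delta_rot": [0, 0, 0], "travel": [0, 0, 0], "claw": 1}]'

```text
clock: 15.43
tool_pos: [573.3, 125.1, 240.8]
orientation: [-2.535, -1.853, 0.003]
force: [-0.6, -0.8, -0.4]
gripper_width: 21.0
```

>>> send_rows --deltas '[{"delta_rot": [0, 0, 0], "travel": [0, 0, 0.014], "claw": 1}, {"delta_rot": [0, 0, 0], "travel": [0, 0, 0.01], "claw": 1}, {"delta_rot": [0, 0, 0], "travel": [0, 0, 0], "claw": 1}, {"delta_rot": [0, 0, 0], "travel": [0, 0, 0], "claw": 1}, {"delta_rot": [0, 0, 0], "travel": [0, 0, 0], "claw": 1}]'

```text
clock: 15.85
tool_pos: [574.4, 122.2, 218.0]
orientation: [-2.541, -1.846, 0.001]
force: [0.1, 0.0, -0.5]
gripper_width: 21.0
```

```bash
python3 -c "
from h import *
import cv2
o,R=st();to([574,122.5,149.5])
cv2.imwrite('pics/side10.png',r.camera('side')[:,:,::-1])
i=cv2.imread('pics/side10.png')[190:270,180:260];cv2.imwrite('pics/m10.png',cv2.resize(i,None,fx=7,fy=7,interpolation=cv2.INTER_CUBIC))
for off in(-3,0,3):
  P=o['tool_pos']+off*R[:,1]-[0,0,77.5];print(off,[((proj('side',P+[0,0,z])-[180,190])*7).round(0) for z in(0,50)])
print(((proj('side',[573.5,122.3,122])-[180,190])*7))
"
```

```text
t15.85 pos [574.4 122.2 218. ] jaw deg 72.0 tz [-0.001 -0.    -1.   ] F [ 0.1  0.  -0.5] w 21.0 q7 0.50
t15.85 pos [574.4 122.2 218. ] jaw deg 72.0 tz [-0.001 -0.    -1.   ] F [ 0.1  0.  -0.5] w 21.0 q7 0.50
travel [ 0.0002 -0.0005  0.0685]
-3 [array([306., 266.]), array([294., 164.])]
0 [array([298., 263.]), array([286., 161.])]
3 [array([290., 259.]), array([278., 157.])]
[304.99461155 299.31873966]
```

View pics/m10.png

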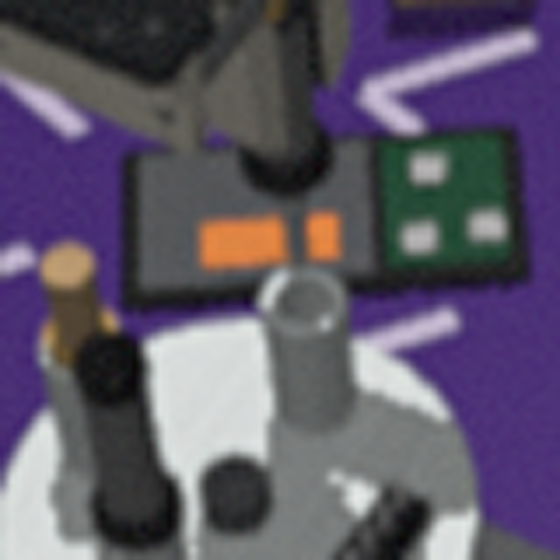

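Tip is at (298,265) in the crop, pointing into the mouth at (304,300). Lowering.

>>> send_rows --deltas '[{"delta_rot": [0, 0, 0], "travel": [0, 0, 0.012], "claw": 1}, {"delta_rot": [0, 0, 0], "travel": [0, 0, 0.012], "claw": 1}, {"delta_rot": [0, 0, 0], "travel": [0, 0, 0.012], "claw": 1}, {"delta_rot": [0, 0, 0], "travel": [0, 0, 0.012], "claw": 1}, {"delta_rot": [0, 0, 0], "travel": [0, 0, 0.012], "claw": 1}]'

```text
clock: 16.32
tool_pos: [574.0, 122.8, 156.4]
orientation: [-2.54, -1.848, 0.001]
force: [0.3, 0.1, -1.4]
gripper_width: 21.1
```

>>> send_rows --deltas '[{"delta_rot": [0, 0, 0], "travel": [0, 0, 0.003], "claw": 1}, {"delta_rot": [0, 0, 0], "travel": [0, 0, 0.001], "claw": 1}, {"delta_rot": [0, 0, 0], "travel": [0, 0, 0], "claw": 1}, {"delta_rot": [0, 0, 0], "travel": [0, 0, 0], "claw": 1}, {"delta_rot": [0, 0, 0], "travel": [0, 0, 0], "claw": 1}]'

```text
clock: 16.73
tool_pos: [574.7, 123.1, 154.6]
orientation: [2.54, 1.848, 0.001]
force: [-0.3, -0.4, -1.0]
gripper_width: 21.0
```

>>> send_rows --deltas '[{"delta_rot": [0, 0, 0], "travel": [0, 0, 0.002], "claw": 1}, {"delta_rot": [0, 0, 0], "travel": [0, 0, 0.0015], "claw": 1}, {"delta_rot": [0, 0, 0], "travel": [0, 0, 0.0015], "claw": 1}, {"delta_rot": [0, 0, 0], "travel": [0, 0, 0], "claw": 1}, {"delta_rot": [0, 0, 0], "travel": [0, 0, 0], "claw": 1}]'

```text
clock: 17.15
tool_pos: [574.6, 123.0, 149.5]
orientation: [2.54, 1.848, 0.001]
force: [-0.9, -0.2, 4.7]
gripper_width: 21.1
```

>>> send_rows --deltas '[{"delta_rot": [0, 0, 0], "travel": [0, 0, 0], "claw": 0.3}, {"delta_rot": [0, 0, 0], "travel": [0, 0, 0], "claw": 0.0}, {"delta_rot": [0, 0, 0], "travel": [0, 0, 0], "claw": -0.3}, {"delta_rot": [0, 0, 0], "travel": [0, 0, 0], "claw": -0.3}, {"delta_rot": [0, 0, 0], "travel": [0, 0, 0], "claw": -0.3}]'

```text
clock: 17.57
tool_pos: [574.3, 122.9, 148.9]
orientation: [-2.54, -1.848, 0.0]
force: [-0.3, -0.5, 0.3]
gripper_width: 49.7
```

>>> send_rows --deltas '[{"delta_rot": [0, 0, 0], "travel": [0, 0, 0], "claw": -0.3}, {"delta_rot": [0, 0, 0], "travel": [0, 0, -0.015], "claw": -0.3}, {"delta_rot": [0, 0, 0], "travel": [0, 0, -0.03], "claw": -0.3}, {"delta_rot": [0, 0, 0], "travel": [0, 0, -0.03], "claw": -0.3}, {"delta_rot": [0, 0, 0], "travel": [0, 0, -0.01], "claw": -0.3}]'

```text
clock: 17.98
tool_pos: [575.5, 124.0, 237.7]
orientation: [2.539, 1.848, 0.006]
force: [0.2, 0.1, -0.3]
gripper_width: 60.1
```

```bash
python3 -c "
from h import *
import cv2
to([454,209.4,235])
cv2.imwrite('pics/side11.png',r.camera('side')[:,:,::-1])
i=cv2.imread('pics/side11.png')[190:310,175:295];cv2.imwrite('pics/m11.png',cv2.resize(i,None,fx=5,fy=5,interpolation=cv2.INTER_CUBIC))
for P in ([454,209.4,50],[454+13.3,209.4-4.2,50],[454-13.3,209.4+4.2,50]): print((proj('side',P)-[175,190])*5)"
```

```text
t17.98 pos [575.5 124.  237.7] jaw deg 72.1 tz [ 0.004  0.001 -1.   ] F [ 0.2  0.1 -0.3] w 60.1 q7 0.52
travel [ 0.0439 -0.1419  0.0024]
[469.45634936 507.59681414]
[441.65591746 494.65431387]
[497.47894631 520.64274342]
```

View pics/m11.png

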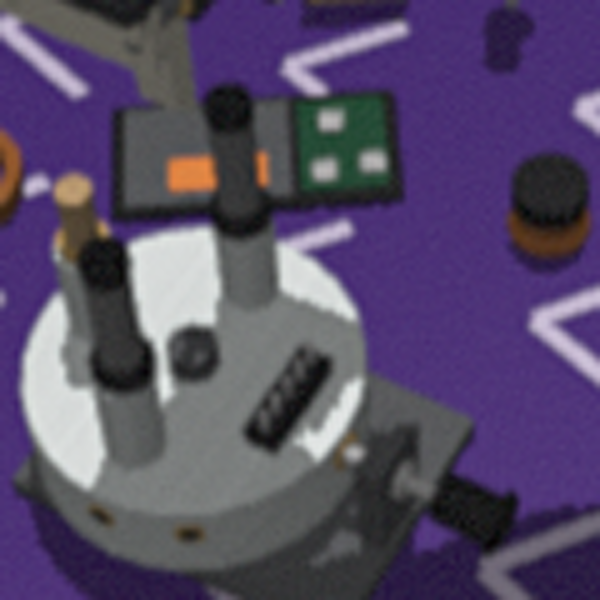

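Both drivers are seated: collars on the rims at (240,210) and (122,365) in the crop. The knob at (470,507) matches its computed projection. Going over it now.

>>> send_rows --deltas '[{"delta_rot": [0, 0, 0], "travel": [0.011, -0.035, 0], "claw": -0.3}, {"delta_rot": [0, 0, 0], "travel": [0.011, -0.035, 0], "claw": -0.3}, {"delta_rot": [0, 0, 0], "travel": [0.011, -0.035, 0], "claw": -0.3}, {"delta_rot": [0, 0, 0], "travel": [0.011, -0.035, 0], "claw": -0.3}, {"delta_rot": [0, 0, 0], "travel": [0, 0, 0], "claw": -0.3}]'

```text
clock: 18.45
tool_pos: [449.1, 211.5, 233.9]
orientation: [-2.533, -1.856, 0.002]
force: [0.5, 0.4, -0.9]
gripper_width: 60.2
```

>>> send_rows --deltas '[{"delta_rot": [0, 0, 0], "travel": [0, 0, 0.03], "claw": -0.3}, {"delta_rot": [0, 0, 0], "travel": [0, 0, 0.03], "claw": -0.3}, {"delta_rot": [0, 0, 0], "travel": [0, 0, 0.03], "claw": -0.3}, {"delta_rot": [0, 0, 0], "travel": [0, 0, 0.02], "claw": -0.3}, {"delta_rot": [0, 0, 0], "travel": [0, 0, 0], "claw": -0.3}]'

```text
clock: 18.87
tool_pos: [452.6, 206.6, 120.2]
orientation: [-2.539, -1.848, 0.01]
force: [-1.0, -0.0, 0.3]
gripper_width: 60.7
```

```bash
python3 -c "
from h import *
import cv2
to([456,208.8,31]);print(r.get_obs()['q'].round(2))
cv2.imwrite('pics/side12.png',r.camera('side')[:,:,::-1])
i=cv2.imread('pics/side12.png')[190:310,195:315];cv2.imwrite('pics/m12.png',cv2.resize(i,None,fx=5,fy=5,interpolation=cv2.INTER_CUBIC))"
```

```text
t18.87 pos [452.6 206.6 120.2] jaw deg 72.1 tz [-0.006 -0.003 -1.   ] F [-1.  -0.   0.3] w 60.7 q7 0.10
travel [0.0036 0.003  0.0891]
[-0.09  0.55 -0.64  2.17  0.59  0.6   0.1 ]
```

View pics/m12.png

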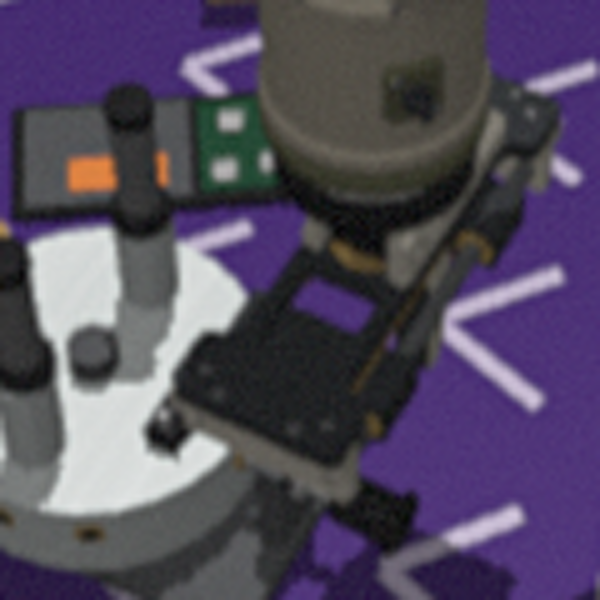

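>>> send_rows --deltas '[{"delta_rot": [0, 0, 0], "travel": [0.002, 0.002, 0.01], "claw": -0.3}, {"delta_rot": [0, 0, 0], "travel": [0, 0, 0.02], "claw": -0.3}, {"delta_rot": [0, 0, 0], "travel": [0, 0, 0.02], "claw": -0.3}, {"delta_rot": [0, 0, 0], "travel": [0, 0, 0.01], "claw": -0.3}, {"delta_rot": [0, 0, 0], "travel": [0, 0, 0], "claw": -0.3}]'

```text
clock: 19.33
tool_pos: [457.1, 209.1, 63.1]
orientation: [-2.54, -1.848, 0.002]
force: [0.5, 1.0, -0.1]
gripper_width: 60.5
```

```bash
python3 -c "
from h import *
to([456,208.8,31])"
```

```text
t19.33 pos [457.1 209.1  63.1] jaw deg 72.1 tz [-0.001 -0.001 -1.   ] F [ 0.5  1.  -0.1] w 60.5 q7 -0.01
travel [-0.0006 -0.0009  0.0321]
```

>>> send_rows --deltas '[{"delta_rot": [0, 0, 0], "travel": [0, -0.001, 0.01], "claw": -0.3}, {"delta_rot": [0, 0, 0], "travel": [0, 0, 0.01], "claw": -0.3}, {"delta_rot": [0, 0, 0], "travel": [0, 0, 0.01], "claw": -0.3}, {"delta_rot": [0, 0, 0], "travel": [0, 0, 0.003], "claw": -0.3}, {"delta_rot": [0, 0, 0], "travel": [0, 0, 0], "claw": -0.3}]'

```text
clock: 19.75
tool_pos: [455.9, 209.4, 30.3]
orientation: [2.54, 1.849, -0.002]
force: [0.2, -0.2, -0.2]
gripper_width: 60.4
```

```bash
python3 -c "
from h import *
import cv2
to([456,208.8,31])
for n in('side','top'): cv2.imwrite(f'pics/{n}13.png',r.camera(n)[:,:,::-1])
i=np.hstack([cv2.imread('pics/side13.png')[210:330,205:325],cv2.imread('pics/top13.png')[170:290,130:250]]);cv2.imwrite('pics/m13.png',cv2.resize(i,None,fx=3.3,fy=3.3))"
```

```text
t19.75 pos [455.9 209.4  30.3] jaw deg 72.1 tz [-0.001 -0.001 -1.   ] F [ 0.2 -0.2 -0.2] w 60.4 q7 -0.09
travel [-0.0006  0.0003 -0.0007]
```

View pics/m13.png

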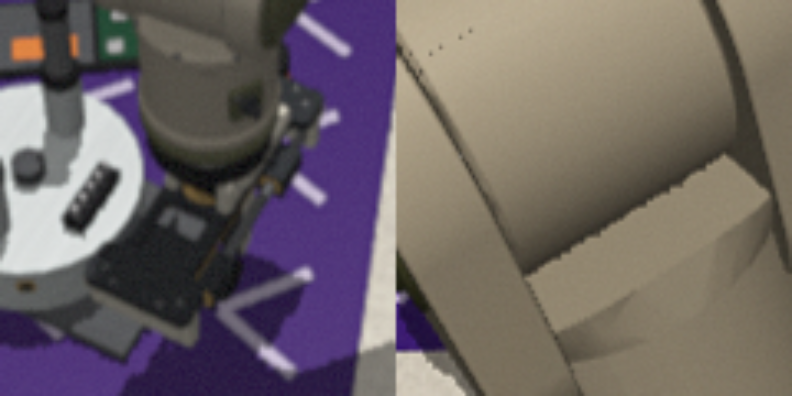

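Both views of the knob are blocked, so I'll close and read the width (24 expected).

>>> send_rows --deltas '[{"delta_rot": [0, 0, 0], "travel": [0, 0, 0], "claw": 1}, {"delta_rot": [0, 0, 0], "travel": [0, 0, 0], "claw": 1}, {"delta_rot": [0, 0, 0], "travel": [0, 0, 0], "claw": 1}, {"delta_rot": [0, 0, 0], "travel": [0, 0, 0], "claw": 1}, {"delta_rot": [0, 0, 0], "travel": [0, 0, 0], "claw": 1}]'

```text
clock: 20.27
tool_pos: [456.4, 209.5, 31.3]
orientation: [2.541, 1.848, 0.0]
force: [0.3, 0.0, 0.3]
gripper_width: 31.7
```

>>> send_rows --deltas '[{"delta_rot": [0, 0, 0], "travel": [0, 0, 0], "claw": 1}, {"delta_rot": [0, 0, 0], "travel": [0, 0, 0], "claw": 1}, {"delta_rot": [0, 0, 0], "travel": [0, 0, 0], "claw": 1}, {"delta_rot": [0, 0, 0], "travel": [0, 0, 0], "claw": 1}, {"delta_rot": [0, 0, 0], "travel": [0, 0, 0], "claw": 1}]'

```text
clock: 20.68
tool_pos: [456.3, 209.3, 31.2]
orientation: [2.541, 1.848, -0.0]
force: [-1.8, -1.6, 2.2]
gripper_width: 23.0
```

>>> send_rows --deltas '[{"delta_rot": [0, 0, 0], "travel": [0, -0.002, 0], "claw": 1}, {"delta_rot": [0, 0, 0], "travel": [0, -0.003, 0], "claw": 1}, {"delta_rot": [0, 0, 0], "travel": [0, -0.003, 0], "claw": 1}, {"delta_rot": [0, 0, 0], "travel": [0, -0.003, 0], "claw": 1}, {"delta_rot": [0, 0, 0], "travel": [0, -0.003, 0], "claw": 1}]'

```text
clock: 21.1
tool_pos: [444.0, 213.2, 31.2]
orientation: [2.54, 1.846, 0.001]
force: [6.6, -5.0, -0.3]
gripper_width: 23.3
```

>>> send_rows --deltas '[{"delta_rot": [0, 0, 0], "travel": [0, -0.001, 0], "claw": 1}, {"delta_rot": [0, 0, 0], "travel": [0, 0, 0], "claw": 1}, {"delta_rot": [0, 0, 0], "travel": [0, 0, 0], "claw": 1}, {"delta_rot": [0, 0, 0], "travel": [0, 0, 0], "claw": 1}, {"delta_rot": [0, 0, 0], "travel": [0, 0, 0], "claw": 1}]'

```text
clock: 21.52
tool_pos: [443.3, 213.4, 31.2]
orientation: [2.54, 1.845, 0.001]
force: [6.8, -4.6, -0.1]
gripper_width: 23.3
```

```bash
python3 -c "
from h import *
o,R=st();print('tool force',R.T@o['force'],'moved',R.T@(o['tool_pos']-[456.3,209.3,31.2]))"
```

```text
t21.52 pos [443.3 213.4  31.2] jaw deg 72.0 tz [ 0.002 -0.001 -1.   ] F [ 6.8 -4.6 -0.1] w 23.3 q7 -0.12
tool force [-2.23389226  7.88779936  0.07915441] moved [ -0.12960336 -13.66329809   0.01950775]
```

>>> send_rows --deltas '[{"delta_rot": [0, 0, 0], "travel": [0, -0.001, 0], "claw": 1}, {"delta_rot": [0, 0, 0], "travel": [0, -0.001, 0], "claw": 1}, {"delta_rot": [0, 0, 0], "travel": [0, -0.001, 0], "claw": 1}, {"delta_rot": [0, 0, 0], "travel": [0, 0, 0], "claw": 1}, {"delta_rot": [0, 0, 0], "travel": [0, 0, 0], "claw": 1}]'

```text
clock: 21.93
tool_pos: [440.9, 214.1, 31.2]
orientation: [2.54, 1.844, 0.002]
force: [8.1, -5.7, -0.8]
gripper_width: 23.2
```

```bash
python3 -c "
from h import *
o,R=st();print('tool force',R.T@o['force'],'moved',R.T@(o['tool_pos']-[456.3,209.3,31.2]))"
```

```text
t21.93 pos [440.9 214.1  31.2] jaw deg 72.0 tz [ 0.002 -0.001 -1.   ] F [ 8.1 -5.7 -0.8] w 23.2 q7 -0.13
tool force [-2.95750658  9.46019416  0.85164634] moved [ -0.16064557 -16.11385545  -0.01849993]
```

>>> send_rows --deltas '[{"delta_rot": [0, 0, 0], "travel": [0, -0.0005, 0], "claw": 1}, {"delta_rot": [0, 0, 0], "travel": [0, 0, 0], "claw": 1}, {"delta_rot": [0, 0, 0], "travel": [0, 0, 0], "claw": 1}, {"delta_rot": [0, 0, 0], "travel": [0, 0, 0], "claw": 1}, {"delta_rot": [0, 0, 0], "travel": [0, 0, 0], "claw": 1}]'

```text
clock: 22.35
tool_pos: [440.9, 214.2, 31.2]
orientation: [2.54, 1.844, 0.002]
force: [9.9, -5.4, -1.4]
gripper_width: 23.1
```

>>> send_rows --deltas '[{"delta_rot": [0, 0, 0], "travel": [0, 0, 0], "claw": 1}, {"delta_rot": [0, 0, 0], "travel": [0, 0, 0], "claw": 1}, {"delta_rot": [0, 0, 0], "travel": [0, 0, 0], "claw": 1}, {"delta_rot": [0, 0, 0], "travel": [0, 0, 0], "claw": 1}, {"delta_rot": [0, 0, 0], "travel": [0, 0, 0], "claw": 1}]'

```text
clock: 22.77
tool_pos: [440.9, 214.2, 31.2]
orientation: [2.54, 1.844, 0.002]
force: [8.9, -5.7, -2.4]
gripper_width: 23.2
```

```bash
python3 -c "
from h import *
import cv2
o,R=st();print('tool force',R.T@o['force'],'moved',R.T@(o['tool_pos']-[456.3,209.3,31.2]))
cv2.imwrite('pics/side14.png',r.camera('side')[:,:,::-1])
i=cv2.imread('pics/side14.png')[190:330,165:325];cv2.imwrite('pics/m14.png',cv2.resize(i,None,fx=4,fy=4))"
```

```text
t22.77 pos [440.9 214.2  31.2] jaw deg 71.9 tz [ 0.003 -0.001 -1.   ] F [ 8.9 -5.7 -2.4] w 23.2 q7 -0.13
tool force [-2.69345656 10.24601966  2.41034293] moved [-1.56131788e-01 -1.61283348e+01 -1.10393733e-02]
```

View pics/m14.png

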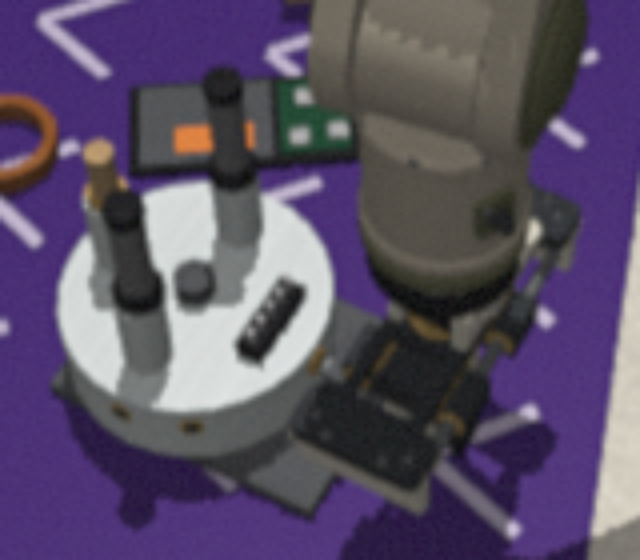

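Both drivers stand upright with collars on the rims at (232,170) and (138,290) in the crop. The plunger moved 16.1 mm with about 10 N of pull, and a further 0.5 mm command produced no movement, so it is at its stop. Handing in.

```bash
python3 -c "
from bench import r
print(r.finish_job())"
```

```text
the job is handed in; nothing more can be done
None
```

I moved both black drivers from the wooden block into the two empty carousel tubes, released them, and pulled the plunger knob back. I handed the job in at about 23 s, still holding the knob.

- **Drivers:** each touched down at the computed seated height with about 4–5 N before I let go. The last side picture shows both upright with their collars on the rims.
- **Plunger:** the tool moved 16.1 mm back. The pull rose from about 8 N to about 10 N, and a further 0.5 mm command gave no movement, so it is at its stop. The grip opening read 23 mm on the 24 mm knob.
- **Not seen directly:** in the last side view the gripper hid the knob. The top view was already blocked by the arm before I closed on it. The plunger result therefore rests on force and position readings.
- **Bystanders:** I noticed no contact with any of them, but I did not measure their positions again at the end.

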